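# Mix the sample jar and complete the row

### The arm

A 7-joint arm with a two-finger parallel gripper is mounted at the origin on the work surface. World frame = base frame: x ahead of the robot, y to its left, z up, the work surface at z = 0. Lengths are in m, angles in rad, forces in N, time in s.
With the tool pointing down it reaches from about 0.425 to 0.825 m from the base axis. Payload 3.6 kg.
Tool frame: the origin (TCP) lies between the finger pads; the fingertips stand 25 mm ahead of it and the grasp point (between the pads) lies 6 mm ahead of it; y points along the fingers, z is the direction in which the jaws open and shut, and the axes are right-handed (so a half turn about y gives the same grasp; the last joint's range is limited). The gripper opens to 85 mm and grips with 20 to 120 N. Pads are 22 mm wide; open, the fingers measure 114 mm over their backs; the gripper's body (76 mm by 85 mm) begins 54 mm behind the grasp point. The pads swing forward as they close: fully open they stand 13 mm farther back than shut.
Start: joints at [-1.315, 0.615, -0.013, 1.423, 0.008, 1.103, -0.04], TCP at [0.181, 0.624, 0.256] pointing down, gripper open.
Joint ranges: [-3.12, 3.12], [-0.3, 2.06], [-1.34, 1.32], [0.26, 2.42], [-1.36, 4.5], [0.01, 1.98], [-2.84, 2.84]. Speed limits (rad/s): [2.79, 2.79, 3.14, 3.14, 3.14, 3.14, 3.14].

### API

Orientations are given as a unit quaternion [x, y, z, w].
In Python, from bench import arm, grab_frame, job_done gives the robot as it stands. The module is installed in compiled form; this text tells all that it offers.
- The arm moves only by the tool step_arm, never from a script. Its argument "moves" is one flat list of numbers, 7 for each row, row after row: the turn, a rotation vector about the tool's x, y, z in rad, then the shift along the tool's x, y, z in cm, then the opening, from 0 (shut) to 1 (fully open). A call has 1 to 8 rows; each row is the pose to reach, as a shift and turn from the pose measured when the call began, along the tool's axes at that moment; what a row does not reach only later rows make up. A row lasts 1/8 s, in which the tool goes at most 62.5 mm and 10.7 degrees, less where a joint would pass 70% of its speed; a pose out of reach is approached as far as the arm can. A call with a gripper value outside its range is refused whole. The fingers move at their own pace and stop on an object; "force" is the grip in N (left out, the last holds). Time passes only in rows, so rows that repeat a pose let the fingers close. It gives the time, the measured TCP pose, the force and the opening at its end, in the units of the state.
- arm.state(): the state, without advancing time (a new reading comes with each control period).
- grab_frame(name): name is "scene" or "top"; returns a dict with "frame" (400x640x3 uint8, red, green, blue), "K" (3x3 intrinsics, pixels), "k1" (the pictures are not rectified: a ray, as slopes to the right and down, at radius r is drawn at 1 + k1 r^2 times it, then the intrinsics apply), "world_from_camera" (4x4, takes a point from camera to world coordinates). Camera axes: x right, y down, z forward; pixel columns grow to the right and rows downward; lengths in m; the calibration is good to about 2 mm. A picture is of the moment at which its call begins. There is no depth.
- job_done(): hands the job in, once; it reports no verdict.
The state is a dict: "time_s": time; "qpos": joint angles; "qd": joint speeds; "tau": joint torques, N m; "tool_pos": TCP position; "tool_rot": TCP orientation; "force": force on the tool from outside, world axes, zero at the start; "ft_torque": the same for the moment, N m; "grip_width": finger opening in m.
Only numpy, scipy, OpenCV 4.12 (cv2) and the standard library are available. Lean on these libraries where they do the work, as an engineer would, in place of code of your own. Each camera call takes 0.05 s, during which the arm holds its last target.

### The job

Mix the orange-capped sample jar: holding it upright, press it straight down on the middle of the mixer's round black sprung pad until the pad is fully down, and keep it down for two seconds. Then stand the jar upright on the low wooden shelf, centred on the blue dot so that the three jars make a neat row; set it down rather than dropping it. Do not disturb the two grey-capped jars, the computer mouse or the bone model.

Things in the scene. Friction and masses are not known exactly. Their poses are not given: they have to be found in the camera images.
- jar_center (a point): Centre (37.5 mm above its underside) of the loose sample jar with the orange cap: a round off-white jar 44 mm in diameter and 75 mm tall, flat underside, 80 to 170 g. Its z axis points up through the cap. It starts standing on the desk.
- mixer: Cream bench mixer fixed to the desk, 150 mm (its x) by 120 mm (its y), housing top 74 mm above the desk, with a 76 mm high grey collar under the pad. Origin at the centre of its underside on the desk. The pad's axis is 12 mm along the mixer's +x from that origin.
- pad_top (a point): Centre of the top face of the mixer's round black rubber pad, 64 mm in diameter, flat, 98 mm above the desk when up; it moves straight down with the pad.
- pad (a joint): How far the sprung pad is pressed down (m): 0 up, 0.010 fully down on its stop. It starts to move at about 4 N and needs about 10 N to be fully down; it springs back up when let go.
- shelf: Low brown wooden shelf fixed to the desk, 110 mm deep (its x) and 260 mm long (its y), flat top 40 mm above the desk with no rim. Origin at the centre of its underside on the desk. The row of three jar places runs along its y axis, at -70, 0 and +70 mm, midway in depth; about 26 mm is free between neighbouring jars, so fingers have room on the x sides of a jar, not between jars.
- dot: Blue dot 40 mm in diameter and 1 mm thick, lying on the shelf at the one free place of the row (any of the three). Origin at its centre on the shelf's top face. It is only a mark and does not hold the jar up.
- row_a_center (a point): Centre of one grey-capped jar, same size as the orange-capped one, standing on the shelf. Not to be disturbed.
- row_b_center (a point): Centre of the other grey-capped jar, same size, standing on the shelf. Not to be disturbed.
- mouse: Black computer mouse, 100 x 56 mm, 29 mm high, origin at the centre of its underside. Not to be disturbed.
- bone: Ivory-coloured model of a vertebra lying on the desk, about 96 x 92 mm and 30 mm high, origin under its round part. Not to be disturbed.
There are look-alikes about, which are no part of the job. Leave any red look-alike of the part that bears row_a_center alone.

How it is judged:
By the outcome, as a careful person would: the job done as asked, in the order asked, and still so for the second after the job is handed in, with the robot touching nothing.
It also fails if it takes over 58 s, if anything falls off the work surface, if the arm or the gripper's body presses on something with over 40 N, if the wrist force passes 120 N, or if a joint passes its speed limit or range.

## Working session

There is one attempt and no reset: what is moved stays moved. The work goes in short steps, Python scripts to look and compute and a tool call to move; the robot and the scene stay as the last step left them, time stands still between calls to the robot, and variables do not carry over. Pictures are saved under pics/ and viewed, and the job is handed in when it is done.

Besides the shell and the picture viewer there is one more tool, called after ">>>" as name(argument=value, ...), one argument or row to a line, values as JSON. step_arm: Moves the arm, as the interface text tells. Its arguments: {"type":"object","properties":{"moves":{"type":"array"},"force":{"type":"number"}},"required":["moves"]}

```bash
mkdir -p pics; cat > h.py <<'E'
import numpy as np, cv2
from bench import arm, grab_frame, job_done
from scipy.spatial.transform import Rotation as R
def ray(f,u,v):
    K=f["K"];k=f["k1"]
    K=np.array(K);d=cv2.undistortPoints(np.array([[[u,v]]],float),K,np.array([k,0,0,0,0.]))[0,0]
    T=np.array(f["world_from_camera"]);r=T[:3,:3]@np.array([d[0],d[1],1]);return T[:3,3],r/np.linalg.norm(r)
def onz(f,u,v,z):
    o,r=ray(f,u,v);return o+r*(z-o[2])/r[2]
def proj(f,P):
    T=np.array(f["world_from_camera"]);p=T[:3,:3].T@(np.array(P)-T[:3,3]);x=p[:2]/p[2]
    x=x*(1+f["k1"]*(x@x));K=np.array(f["K"]);return K[0,0]*x[0]+K[0,2],K[1,1]*x[1]+K[1,2]
def save(f,n):cv2.imwrite("pics/"+n,f["frame"][:,:,::-1])
def hsv(f):return cv2.cvtColor(f["frame"],cv2.COLOR_RGB2HSV)
E
python3 - <<'E'
from h import *
import pickle
print(arm.state())
for n in("scene","top"):
    f=grab_frame(n);save(f,n+"0.png");pickle.dump(f,open(n+"0.pkl","wb"));print(n,f["K"],f["k1"],f["world_from_camera"])
E
```

```text
{'time_s': 0.0, 'qpos': array([-1.31551704,  0.61594604, -0.01264233,  1.4248881 ,  0.00812137,
        1.10339637, -0.04036557]), 'qd': array([ 5.36662421e-04,  8.38830636e-05, -5.55017159e-04, -2.36860903e-04,
        6.74302901e-05, -6.06918675e-04,  1.03993533e-03]), 'tau': array([-8.78242690e-05, -4.69215095e+01,  2.58962056e-01, -1.71042913e+01,
        9.89555876e-03,  9.68744396e-03,  1.32346827e-06]), 'tool_pos': array([0.18053135, 0.62370383, 0.25512416]), 'tool_rot': array([ 0.70101401, -0.09936242,  0.09913471, -0.69919867]), 'force': array([-0.21957486, -0.26608958, -0.28062267]), 'ft_torque': array([-0.02262906, -0.04052815, -0.03005806]), 'grip_width': 0.0854004552873717}
scene [[486.32847671   0.         326.84954625]
 [  0.         486.32847671 200.62865043]
 [  0.           0.           1.        ]] -0.06693629478020813 [[ 0.83871369  0.34372214 -0.42239133  1.07589031]
 [ 0.54435888 -0.50743961  0.66796591 -0.76723852]
 [ 0.01525658 -0.79016462 -0.61270475  0.81230167]
 [ 0.          0.          0.          1.        ]]
top [[479.6634058    0.         324.55778041]
 [  0.         479.6634058  197.63058391]
 [  0.           0.           1.        ]] 0.012914489834922348 [[ 0.00746712 -0.98308763  0.18298345  0.40469256]
 [-0.99987914 -0.00484501  0.01477263  0.008059  ]
 [-0.01363623 -0.18307165 -0.983005    1.09203777]
 [ 0.          0.          0.          1.        ]]
```

View pics/scene0.png

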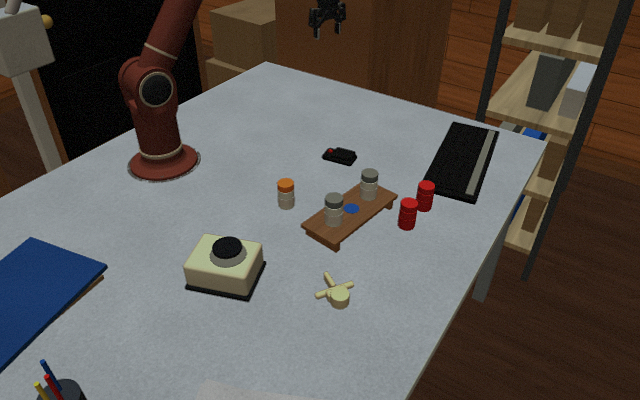

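View pics/top0.png

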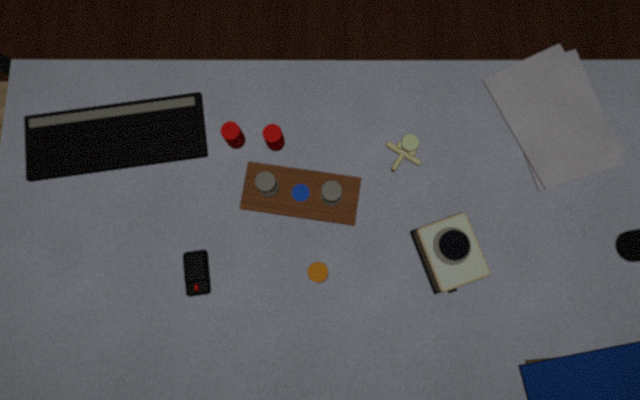

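The scene view shows the orange-capped jar at (286,193), or (318,272) in the top view. The grey jars are at (334,210) and (370,185), with the blue dot between them at (351,208). The mixer pad is at (228,247).

Possible mix-ups for the target, by top-view pixel: red cans at (233,135) and (274,138), and grey-capped jars at (265,182) and (332,191). Only (318,272) has an orange cap. The black round thing at (630,245) is the pen cup, not the pad; the pad is at (455,245).

```bash
python3 - <<'E'
from h import *
import pickle
F={n:pickle.load(open(n+"0.pkl","rb")) for n in("scene","top")}
def comps(m,lo=20):
    n,l,s,c=cv2.connectedComponentsWithStats(m.astype(np.uint8));return [(s[i,4],c[i].round(1),s[i,:4],(l==i)) for i in range(1,n) if s[i,4]>lo]
def ell(m):
    c=max(cv2.findContours(m.astype(np.uint8),cv2.RETR_EXTERNAL,cv2.CHAIN_APPROX_NONE)[0],key=len);return cv2.fitEllipse(c)
f=F["top"];H=hsv(f);h,s,v=[H[...,i].astype(int) for i in range(3)]
for name,m,z in(("orange",(h>8)&(h<20)&(s>180)&(v>120),.075),("blue",(h>105)&(h<130)&(s>130)&(v>60),.041)):
    for a,c,b,mm in comps(m):
        if c[0]<500 : 
            print("top",name,a,c,b,onz(f,*c,z).round(4))
m=(v<45);
for a,c,b,mm in comps(m,200):
    if 430<c[0]<480 : print("pad?",a,c,b,ell(mm),onz(f,*ell(mm)[0],.098).round(4))
# grey caps
m=(s<90)&(v>70)&(v<135); m[:,:]=m
for x,y in((265,182),(332,191)): print(H[y,x],H[y-20,x],H[y,x+14])
print("cream",H[270,450],"wood",H[205,320])
f=F["scene"];H=hsv(f);h,s,v=[H[...,i].astype(int) for i in range(3)]
for name,m in(("orange",(h>5)&(h<20)&(s>180)&(v>120)),("blue",(h>105)&(h<130)&(s>130)&(v>60))):
    for a,c,b,mm in comps(m):
        if 200<c[0]<400: print("scene",name,a,c,b,onz(f,*c,.041).round(4))
for a,c,b,mm in comps(v<45,100):
    if 200<c[0]<260 and 230<c[1]<300: print("pad?",a,c,b,ell(mm),onz(f,*ell(mm)[0],.098).round(4))
a=cv2.resize(F["top"]["frame"][150:310,230:500],None,fx=2.9,fy=2.9,interpolation=cv2.INTER_CUBIC)[:,:,::-1];cv2.imwrite("pics/crop1.png",np.clip(a*1.5,0,255))
a=cv2.resize(F["scene"]["frame"][150:310,170:430],None,fx=3,fy=3,interpolation=cv2.INTER_CUBIC)[:,:,::-1];cv2.imwrite("pics/crop2.png",np.clip(a*1.5,0,255))
E
```

```text
top orange 264 [317.4 271.8] [309 263  18  19] [0.4358 0.0372 0.075 ]
top blue 226 [300.1 192.3] [292 184  17  17] [0.6122 0.0786 0.041 ]
pad? 702 [453.8 244.7] [439 230  30  30] ((453.8064270019531, 244.6912078857422), (28.432565689086914, 29.637832641601562), 129.26072692871094) [ 0.4924 -0.2441  0.098 ]
[19 30 93] [120   9 108] [ 12 154  73]
[17 25 91] [113  17 122] [ 14 213  72]
cream [ 45  19 133] wood [ 12 147  80]
scene orange 111 [285.  182.9] [278 179  15   9] [0.4075 0.0758 0.041 ]
scene blue 113 [351.  207.9] [344 204  15   9] [0.6115 0.0828 0.041 ]
pad? 513 [226.7 247.5] [213 237  29  22] ((226.7032470703125, 247.46270751953125), (21.067224502563477, 28.85078239440918), 78.8310317993164) [ 0.4955 -0.2446  0.098 ]
pad? 435 [228.7 288.8] [186 261  80  41] ((256.7942199707031, 314.0681457519531), (51.72935104370117, 53.35977554321289), 0.0) [ 0.6624 -0.3475  0.098 ][ WARN:0@0.580] global loadsave.cpp:1063 imwrite_ Unsupported depth image for selected encoder is fallbacked to CV_8U.
```

View pics/crop1.png

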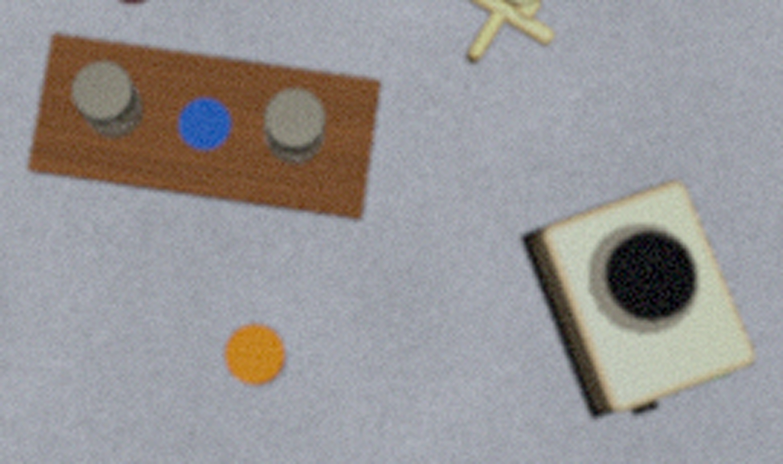

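View pics/crop2.png

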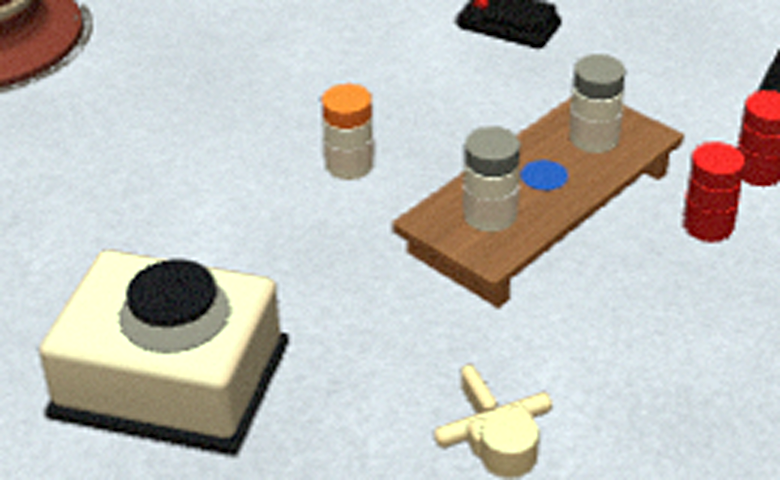

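The crops confirm one orange-capped jar, and the dot is in the middle place between the grey jars. Next I'll get the shelf direction, the grey cap positions, a cross-check of the orange cap in both views, and the tool axes.

```bash
python3 - <<'E'
from h import *
import pickle
F={n:pickle.load(open(n+"0.pkl","rb")) for n in("scene","top")}
def ell(m):
    c=max(cv2.findContours(m.astype(np.uint8),cv2.RETR_EXTERNAL,cv2.CHAIN_APPROX_NONE)[0],key=len);return cv2.fitEllipse(c)
def near(m,x,y,r):
    k=np.zeros(m.shape,np.uint8);cv2.circle(k,(x,y),r,1,-1);return (m&(k>0)).astype(np.uint8)
f=F["top"];H=hsv(f);h,s,v=[cv2.medianBlur(H,5)[...,i].astype(int) for i in range(3)]
w=near((h>5)&(h<25)&(s>100)&(v<120),300,193,75)
rect=cv2.minAreaRect(np.argwhere(w)[:,::-1].astype(np.float32));
P=[onz(f,*p,.04) for p in cv2.boxPoints(rect)];print(rect,np.round(P,4))
print("sides",[np.linalg.norm(P[i]-P[i-1]).round(4) for i in range(4)],"ctr",np.mean(P,0))
L=max([(P[i]-P[i-1]) for i in range(4)],key=np.linalg.norm);print("row dir deg",np.degrees(np.arctan2(L[1],L[0])))
for x,y in((264,181),(332,190)):
    m=near((s<70)&(v<105)&(v>75),x,y,14);e=ell(m);print(e,onz(f,*e[0],.115).round(4))
# orange cap in both: circle of top edge in scene : fit top face from upper half
f=F["scene"];H=hsv(f);h,s,v=[H[...,i].astype(int) for i in range(3)]
m=((h>3)&(h<22)&(s>150));m=near(m,286,187,16);ys,xs=np.nonzero(m);print("scene cap bbox",xs.min(),xs.max(),ys.min(),ys.max(),xs.mean())
for c in([.4358,.0372],[.433,.041]):
    q=np.array([proj(f,[c[0]+.022*np.cos(t),c[1]+.022*np.sin(t),.075]) for t in np.linspace(0,6.28,90)]);print("pred top face",q.min(0),q.max(0))
q=np.array([proj(f,[.4358+.022*np.cos(t),.0372+.022*np.sin(t),0]) for t in np.linspace(0,6.28,90)]);print("base",q.min(0),q.max(0))
st=arm.state();print(R.from_quat(st['tool_rot']).as_matrix().round(3))
E
```

```text
((298.8416442871094, 195.63978576660156), (119.13529968261719, 100.36294555664062), 37.77568817138672) [[ 0.5967  0.2553  0.04  ]
 [ 0.7831  0.1221  0.04  ]
 [ 0.6128 -0.0924  0.04  ]
 [ 0.4368  0.043   0.04  ]]
sides [np.float64(0.2658), np.float64(0.2291), np.float64(0.2738), np.float64(0.222)] ctr [0.60736109 0.08201379 0.04      ]
row dir deg -128.44780840788306
((264.7659606933594, 180.67788696289062), (17.85892105102539, 20.050167083740234), 74.90013885498047) [0.622  0.1479 0.115 ]
((331.2095031738281, 190.0927734375), (18.361656188964844, 20.431304931640625), 86.3918228149414) [0.6026 0.009  0.115 ]
scene cap bbox 278 293 178 192 285.2061855670103
pred top face [275.80827631 178.12951792] [292.82428501 188.04938424]
pred top face [275.85152607 177.09807663] [292.81720799 186.95924401]
base [277.17528393 200.68532238] [293.59195    210.86196533]
[[ 0.961 -0.001  0.278]
 [-0.278 -0.002  0.961]
 [ 0.    -1.    -0.002]]
```

```bash
cat >> h.py <<'E'
def rel(pos,zaz_deg):
    """turn + shift(cm) from current pose to pose at pos, tool down, tool z at azimuth"""
    st=arm.state();A=R.from_quat(st['tool_rot']).as_matrix();a=np.radians(zaz_deg)
    z=np.array([np.cos(a),np.sin(a),0]);y=np.array([0,0,-1.]);B=np.c_[np.cross(y,z),y,z]
    return R.from_matrix(A.T@B).as_rotvec().round(3),(A.T@(np.array(pos)-st['tool_pos'])*100).round(2)
E
python3 - <<'E'
from h import *
for p in([.33,.45,.26],[.45,.26,.25],[.47,.15,.22],[.437,.038,.15]):print(rel(p,-8))
E
```

```text
(array([0.002, 1.429, 0.002]), array([ 19.19,  -0.45, -12.54]))
(array([0.002, 1.429, 0.002]), array([ 36.  ,   0.59, -27.45]))
(array([0.002, 1.429, 0.002]), array([ 40.98,   3.61, -37.45]))
(array([0.002, 1.429, 0.002]), array([ 40.92,  10.64, -49.11]))
```

>>> step_arm(
  moves=[0, 0.17, 0, 4.5, 0, -3, 1, 0, 0.34, 0, 9, 0, -6.2, 1, 0, 0.51, 0, 13.5, 0, -9.5, 1, 0, 0.69, 0, 18, 0, -12.8, 1, 0, 0.86, 0, 22.5, 0, -16.2, 1, 0, 1.04, 0, 27, 0, -19.8, 1, 0, 1.22, 0, 31.5, 0, -23.5, 1, 0, 1.4, 0, 36, 0, -27.5, 1],
)

```text
time_s: 1.1
tool_pos: [0.4505, 0.2581, 0.2557]
tool_rot: [0.471, -0.528, 0.529, -0.469]
force: [1.2, 0.4, -0.1]
grip_width: 0.0855
```

```bash
python3 - <<'E'
from h import *
st=arm.state();print(st['tool_pos'],st['qpos'],st['force'])
for p in([.437,.038,.16],[.437,.038,.13]):print(rel(p,-8))
E
```

```text
[0.45052725 0.25813176 0.25569873] [-0.83902921  0.43495923  0.40147492  1.80737712 -0.20317392  0.94173579
 -0.46668575] [ 1.15100134  0.41616261 -0.07524533]
(array([0.001, 0.024, 0.002]), array([22.  ,  9.62,  1.21]))
(array([0.001, 0.024, 0.002]), array([21.99, 12.62,  1.21]))
```

>>> step_arm(
  moves=[0, 0.02, 0, 4.5, 1.5, 0.2, 1, 0, 0.024, 0, 9, 3, 0.5, 1, 0, 0.024, 0, 13.5, 5, 0.8, 1, 0, 0.024, 0, 18, 7, 1, 1, 0, 0.024, 0, 22, 9.6, 1.2, 1, 0, 0.024, 0, 22, 9.6, 1.2, 1],
)

```text
time_s: 1.85
tool_pos: [0.435, 0.0342, 0.1588]
tool_rot: [-0.464, 0.536, -0.535, 0.459]
force: [0.3, 1.1, 0.4]
grip_width: 0.0853
```

```bash
python3 - <<'E'
from h import *
st=arm.state();print(st['tool_pos'],st['qpos'],st['force'])
for p in([.437,.038,.05],):print(rel(p,-8))
for n in("scene","top"):
    f=grab_frame(n);save(f,n+"1.png")
    x0,y0=(220,90) if n=="scene" else (250,190)
    cv2.imwrite("pics/c"+n+"1.png",cv2.resize(f["frame"][y0:y0+130,x0:x0+130,::-1],None,fx=4,fy=4))
E
```

```text
[0.43504444 0.0342498  0.15879975] [-0.39021844  0.46422561  0.36407087  2.13373807 -0.28131582  0.59455908
  0.02633833] [0.31724289 1.05820638 0.40005255]
(array([ 0.005, -0.008,  0.005]), array([-0.46, 10.88,  0.19]))
```

View pics/cscene1.png

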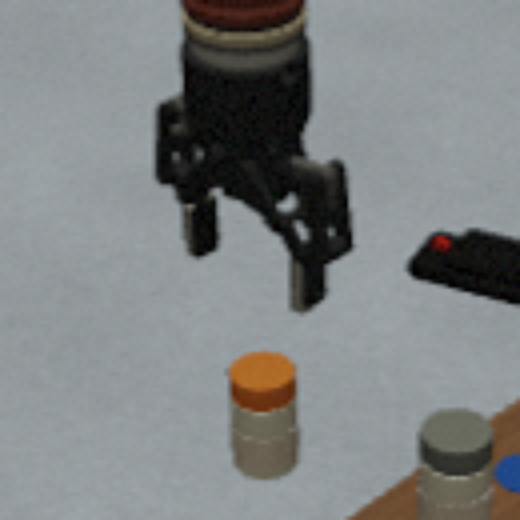

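The open jaws straddle the orange jar (crop pixel 263,400), so I'm descending.

>>> step_arm(
  moves=[0, 0, 0, -0.4, 2, 0.2, 1, 0, 0, 0, -0.4, 5, 0.2, 1, 0.005, -0.008, 0.005, -0.4, 8, 0.2, 1, 0.005, -0.008, 0.005, -0.4, 10.9, 0.2, 1, 0.005, -0.008, 0.005, -0.4, 10.9, 0.2, 1, 0.005, -0.008, 0.005, -0.4, 10.9, 0.2, 1],
)

```text
time_s: 2.7
tool_pos: [0.4401, 0.0425, 0.0519]
tool_rot: [0.464, -0.531, 0.532, -0.468]
force: [0.3, -0.1, 0.4]
grip_width: 0.0856
```

```bash
python3 - <<'E'
from h import *
st=arm.state();print(st['tool_pos'],st['force'],rel([.437,.038,.05],-8))
for n in("scene","top"):
    f=grab_frame(n)
    x0,y0=(220,100) if n=="scene" else (250,200)
    cv2.imwrite("pics/c"+n+"2.png",cv2.resize(f["frame"][y0:y0+130,x0:x0+130,::-1],None,fx=4,fy=4))
E
```

```text
[0.4400732  0.04245655 0.05186394] [ 0.29659976 -0.10252687  0.40213992] (array([-0.005,  0.008, -0.004]), array([ 0.48,  0.18, -0.25]))
```

View pics/cscene2.png

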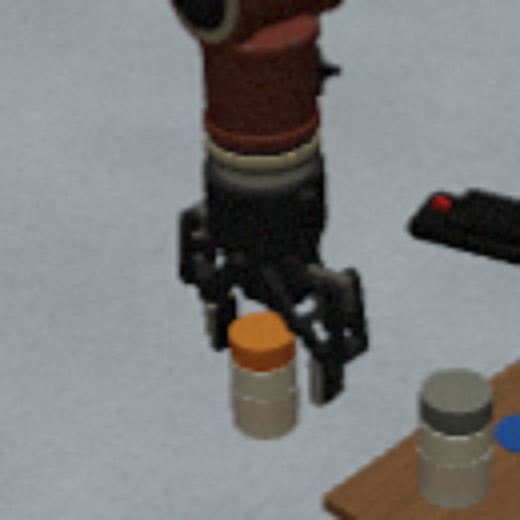

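View pics/ctop2.png

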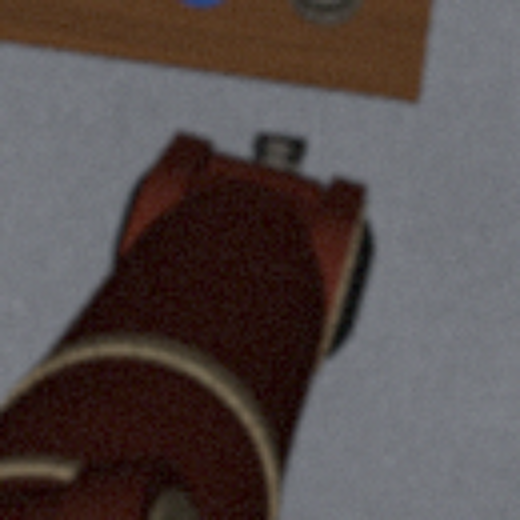

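The move overshot by about 4 mm because I measured before the arm had settled. I'll correct that and let it settle before closing.

>>> step_arm(
  moves=[0, 0.008, 0, 0.5, 0.4, -0.25, 1, 0, 0.008, 0, 0.5, 0.4, -0.25, 1, 0, 0.008, 0, 0.5, 0.4, -0.25, 1, 0, 0.008, 0, 0.5, 0.4, -0.25, 1],
)

```text
time_s: 3.3
tool_pos: [0.4371, 0.0375, 0.0482]
tool_rot: [0.461, -0.533, 0.535, -0.466]
force: [-0.1, 0.1, 1.0]
grip_width: 0.0857
```

```bash
python3 - <<'E'
from h import *
st=arm.state();print(st['tool_pos'],st['qd'].round(3),rel([.437,.038,.05],-8))
E
```

```text
[0.43714688 0.03752212 0.04820048] [-0.002  0.001 -0.    -0.001  0.001 -0.001 -0.001] (array([-0.007, -0.   , -0.004]), array([-0.05, -0.18, -0.02]))
```

>>> step_arm(
  moves=[0, 0, 0, 0, 0, 0, 0.7, 0, 0, 0, 0, 0, 0, 0.5, 0, 0, 0, 0, 0, 0, 0.3, 0, 0, 0, 0, 0, 0, 0, 0, 0, 0, 0, 0, 0, 0, 0, 0, 0, 0, 0, 0, 0, 0, 0, 0, 0, 0, 0, 0],
  force=60,
)

```text
time_s: 4.18
tool_pos: [0.4367, 0.0376, 0.0484]
tool_rot: [0.461, -0.533, 0.534, -0.466]
force: [-1.1, 0.0, 6.4]
grip_width: 0.0427
```

```bash
python3 - <<'E'
from h import *
st=arm.state();print(st['tool_pos'],st['force'],st['grip_width'],rel([.437,.038,.2],-8))
E
```

```text
[0.43670227 0.03760716 0.04839221] [-1.13221621  0.03809626  6.40643818] 0.04268120696040132 (array([-0.006, -0.   , -0.004]), array([ -0.1 , -15.16,   0.11]))
```

>>> step_arm(
  moves=[0, 0, 0, 0, -1, 0, 0, 0, 0, 0, 0, -4, 0, 0, 0, 0, 0, 0, -8, 0, 0, 0, 0, 0, 0, -12, 0, 0, 0, 0, 0, 0, -12, 0, 0, 0, 0, 0, 0, -12, 0, 0],
)

```text
time_s: 4.92
tool_pos: [0.4355, 0.0374, 0.1681]
tool_rot: [0.462, -0.533, 0.534, -0.466]
force: [-0.3, 0.5, -1.1]
grip_width: 0.0425
```

```bash
python3 - <<'E'
from h import *
st=arm.state();print(st['tool_pos'],st['force'],st['grip_width'],rel([.493,-.244,.2],-8))
f=grab_frame("scene")
x0,y0=(220,70)
cv2.imwrite("pics/cs3.png",cv2.resize(f["frame"][y0:y0+130,x0:x0+130,::-1],None,fx=4,fy=4))
E
```

```text
[0.4354826  0.03743061 0.1681062 ] [-0.3214642   0.46662066 -1.06238207] 0.04252434648726767 (array([-0.005,  0.   , -0.004]), array([27.06, -3.25,  9.62]))
```

View pics/cs3.png

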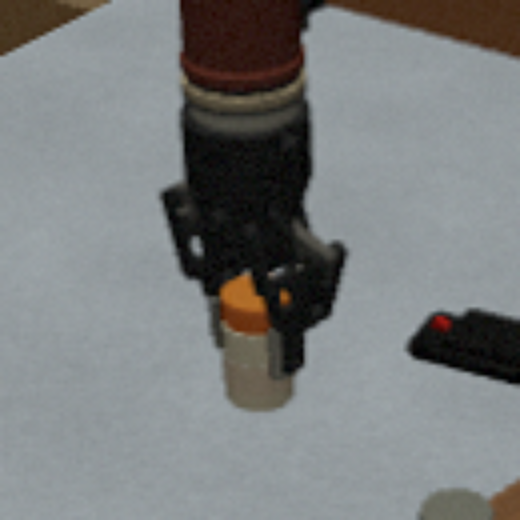

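The jar is held upright and lifted (crop pixel 258,340). I'm moving it over the mixer pad.

>>> step_arm(
  moves=[0, 0, 0, 4, -1.2, 1.4, 0, 0, 0, 0, 9, -2, 3.2, 0, 0, 0, 0, 14, -2, 5, 0, 0, 0, 0, 19, -2, 6.8, 0, 0, 0, 0, 24, -2, 8.5, 0, 0, 0, 0, 27, -2, 9.6, 0, 0, 0, 0, 27, -2, 9.6, 0, 0, 0, 0, 27, -2, 9.6, 0],
)

```text
time_s: 5.98
tool_pos: [0.4918, -0.2422, 0.1854]
tool_rot: [-0.462, 0.535, -0.532, 0.466]
force: [0.3, 0.7, -0.8]
grip_width: 0.0426
```

```bash
python3 - <<'E'
from h import *
st=arm.state();print(st['tool_pos'],st['force'],st['grip_width'],rel([.493,-.244,.155],-8))
for n in("scene","top"):
    f=grab_frame(n)
    x0,y0=(160,150) if n=="scene" else (390,180)
    cv2.imwrite("pics/c"+n+"4.png",cv2.resize(f["frame"][y0:y0+130,x0:x0+130,::-1],None,fx=4,fy=4))
E
```

```text
[ 0.49183849 -0.24217403  0.18542155] [ 0.31489849  0.66747528 -0.75500449] 0.04264157334860528 (array([-0.   ,  0.   , -0.006]), array([0.18, 3.04, 0.14]))
```

View pics/cscene4.png

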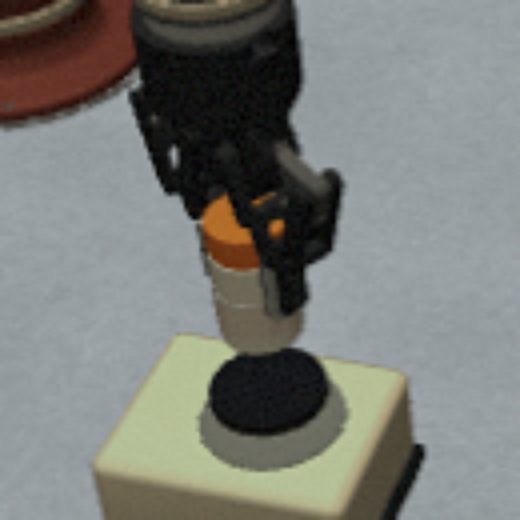

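View pics/ctop4.png

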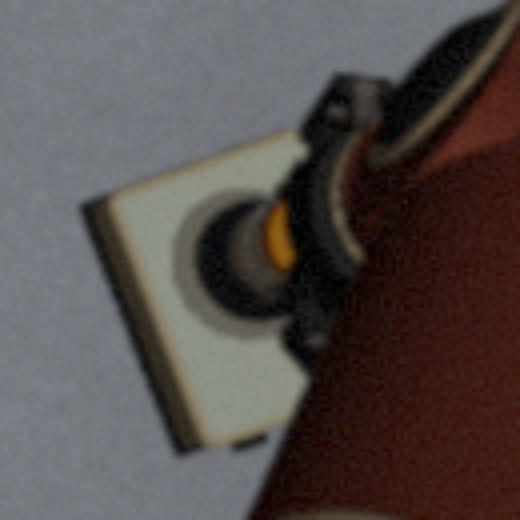

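The jar hangs over the pad: jar bottom at crop (260,340), pad at (268,390). I'm descending to just above the pad.

>>> step_arm(
  moves=[0, 0, 0, 0.1, 1, 0.1, 0, 0, 0, 0, 0.2, 2, 0.2, 0, 0, 0, 0, 0.2, 3.1, 0.2, 0, 0, 0, 0, 0.2, 3.1, 0.2, 0, 0, 0, 0, 0.2, 3.1, 0.2, 0],
)

```text
time_s: 6.7
tool_pos: [0.4941, -0.2438, 0.1551]
tool_rot: [-0.463, 0.534, -0.532, 0.466]
force: [0.7, 0.0, -0.4]
grip_width: 0.0428
```

```bash
python3 - <<'E'
from h import *
st=arm.state();print(st['tool_pos'],st['force'],st['grip_width'],rel([.493,-.244,.1464],-8))
for n in("scene",):
    f=grab_frame(n);save(f,"s5.png")
    x0,y0=(170,180) if n=="scene" else (390,180)
    cv2.imwrite("pics/c"+n+"5.png",cv2.resize(f["frame"][y0:y0+100,x0:x0+120,::-1],None,fx=6,fy=6))
    # predicted bottom of jar and pad ring
    for nm,c,r,z in(("jarbot",st['tool_pos'][:2],.022,st['tool_pos'][2]-.0484),("pad",[.493,-.244],.032,.098)):
        q=np.array([proj(f,[c[0]+r*np.cos(t),c[1]+r*np.sin(t),z]) for t in np.linspace(0,6.28,90)]);print(nm,((q.min(0)-[x0,y0])*6).round(),((q.max(0)-[x0,y0])*6).round())
E
```

```text
[ 0.49414629 -0.24383615  0.15509361] [ 0.70752485  0.04952533 -0.36501612] 0.04278834976223453 (array([-0.002,  0.002, -0.005]), array([ 0.04,  0.87, -0.11]))
jarbot [273. 342.] [399. 427.]
pad [245. 341.] [427. 464.]
```

View pics/cscene5.png

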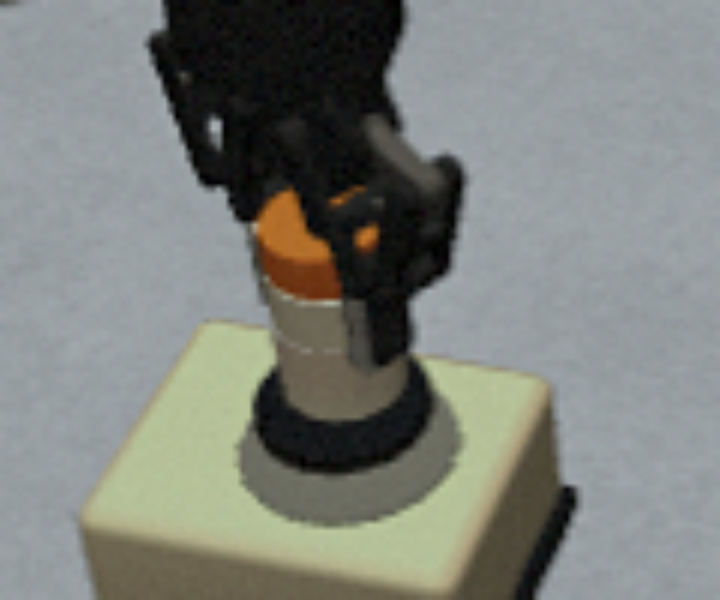

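The jar bottom (crop x 347) is centred on the pad (x 343), and the slant matches the perspective. Pressing now.

>>> step_arm(
  moves=[0, 0, 0, 0, 0.4, -0.1, 0, 0, 0, 0, 0, 0.8, -0.1, 0, 0, 0, 0, 0, 1.1, -0.1, 0, 0, 0, 0, 0, 1.3, -0.1, 0, 0, 0, 0, 0, 1.5, -0.1, 0, 0, 0, 0, 0, 1.7, -0.1, 0, 0, 0, 0, 0, 1.7, -0.1, 0, 0, 0, 0, 0, 1.7, -0.1, 0],
  force=80,
)

```text
time_s: 7.75
tool_pos: [0.4932, -0.2438, 0.1389]
tool_rot: [-0.462, 0.534, -0.533, 0.466]
force: [-1.2, 1.0, 5.8]
grip_width: 0.0425
```

>>> step_arm(
  moves=[0, 0, 0, 0, 0.1, 0, 0, 0, 0, 0, 0, 0.2, 0, 0, 0, 0, 0, 0, 0.2, 0, 0],
)

```text
time_s: 8.12
tool_pos: [0.4932, -0.2438, 0.1376]
tool_rot: [-0.462, 0.534, -0.533, 0.467]
force: [-2.1, 0.8, 7.7]
grip_width: 0.0426
```

>>> step_arm(
  moves=[0, 0, 0, 0, 0.1, 0, 0, 0, 0, 0, 0, 0.2, 0, 0, 0, 0, 0, 0, 0.2, 0, 0],
)

```text
time_s: 8.5
tool_pos: [0.4932, -0.2438, 0.1365]
tool_rot: [-0.462, 0.534, -0.533, 0.467]
force: [-1.8, 2.5, 8.3]
grip_width: 0.0426
```

```bash
python3 -c "
from h import *
st=arm.state();print(st['tool_pos'],st['force'],st['grip_width'])"
```

```text
[ 0.49320625 -0.24375844  0.13647992] [-1.77742496  2.4715977   8.25685798] 0.04259286296025888
```

>>> step_arm(
  moves=[0, 0, 0, 0, 0.15, 0, 0, 0, 0, 0, 0, 0.3, 0, 0, 0, 0, 0, 0, 0.3, 0, 0],
)

```text
time_s: 8.88
tool_pos: [0.4932, -0.2438, 0.1363]
tool_rot: [-0.462, 0.534, -0.533, 0.467]
force: [-5.3, 3.1, 20.4]
grip_width: 0.0426
```

The TCP has stopped while the force jumped to 20 N, so the pad is on its stop. I'll hold the same target for over two seconds.

>>> step_arm(
  moves=[0, 0, 0, 0, 0.3, 0, 0, 0, 0, 0, 0, 0.3, 0, 0, 0, 0, 0, 0, 0.3, 0, 0, 0, 0, 0, 0, 0.3, 0, 0, 0, 0, 0, 0, 0.3, 0, 0, 0, 0, 0, 0, 0.3, 0, 0, 0, 0, 0, 0, 0.3, 0, 0, 0, 0, 0, 0, 0.3, 0, 0],
)

```text
time_s: 9.88
tool_pos: [0.4931, -0.2439, 0.1364]
tool_rot: [-0.461, 0.534, -0.533, 0.468]
force: [-6.1, 3.2, 20.5]
grip_width: 0.0428
```

```bash
python3 - <<'E'
from h import *
st=arm.state();print(st['tool_pos'],st['force'],st['grip_width'])
f=grab_frame("scene");x0,y0=170,180
cv2.imwrite("pics/cs6.png",cv2.resize(f["frame"][y0:y0+100,x0:x0+120,::-1],None,fx=6,fy=6))
E
```

```text
[ 0.4931343  -0.24386814  0.13637608] [-6.0547788   3.1709351  20.49626229] 0.04282776992970017
```

View pics/cs6.png

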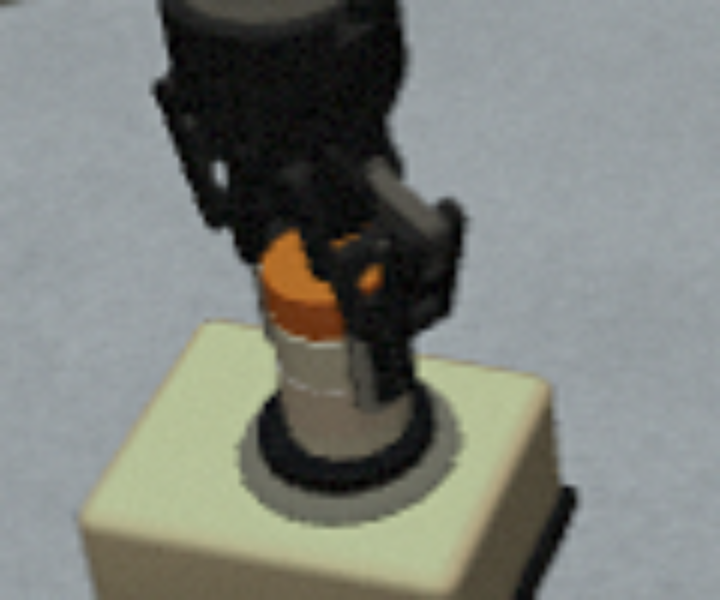

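The pad is down (its black edge moved from y 471 to 492) and the jar hasn't slipped. I'll hold longer.

>>> step_arm(
  moves=[0, 0, 0, 0, 0.3, 0, 0, 0, 0, 0, 0, 0.3, 0, 0, 0, 0, 0, 0, 0.3, 0, 0, 0, 0, 0, 0, 0.3, 0, 0, 0, 0, 0, 0, 0.3, 0, 0, 0, 0, 0, 0, 0.3, 0, 0, 0, 0, 0, 0, 0.3, 0, 0, 0, 0, 0, 0, 0.3, 0, 0],
)

```text
time_s: 10.92
tool_pos: [0.4931, -0.2439, 0.1364]
tool_rot: [-0.46, 0.534, -0.533, 0.468]
force: [-5.1, 3.1, 20.5]
grip_width: 0.0425
```

>>> step_arm(
  moves=[0, 0, 0, 0, 0.3, 0, 0, 0, 0, 0, 0, 0.3, 0, 0, 0, 0, 0, 0, 0.3, 0, 0, 0, 0, 0, 0, 0.3, 0, 0],
)

```text
time_s: 11.42
tool_pos: [0.493, -0.2439, 0.1364]
tool_rot: [-0.46, 0.533, -0.533, 0.469]
force: [-5.1, 3.8, 21.6]
grip_width: 0.0426
```

>>> step_arm(
  moves=[0, 0, 0, 0, -0.3, 0, 0, 0, 0, 0, 0, -0.8, 0, 0, 0, 0, 0, 0, -1.5, 0, 0, 0, 0, 0, 0, -3, 0, 0, 0, 0, 0, 0, -5, 0, 0, 0, 0, 0, 0, -6.5, 0, 0, 0, 0, 0, 0, -6.5, 0, 0, 0, 0, 0, 0, -6.5, 0, 0],
)

```text
time_s: 12.42
tool_pos: [0.4921, -0.2442, 0.2009]
tool_rot: [-0.46, 0.534, -0.533, 0.469]
force: [-0.4, 0.5, -1.0]
grip_width: 0.0419
```

```bash
python3 - <<'E'
from h import *
st=arm.state();print(st['tool_pos'],st['force'],st['grip_width'])
for p in([.612,.079,.2],[.612,.079,.15]):print(rel(p,-8))
E
```

```text
[ 0.49208163 -0.24418768  0.20088936] [-0.42791992  0.52936934 -0.96128369] 0.041900995644275865
(array([-0.007,  0.002, -0.011]), array([-33.66,   0.5 ,   7.44]))
(array([-0.007,  0.002, -0.011]), array([-33.6 ,   5.5 ,   7.41]))
```

Held down for over 2.5 s, then lifted. Now I'll carry the jar to above the dot, high enough to clear the grey jars.

>>> step_arm(
  moves=[0, 0, 0, -4.5, -0.3, 1, 0, 0, 0, 0, -9.5, -0.6, 2.1, 0, 0, 0, 0, -14.5, -0.6, 3.2, 0, 0, 0, 0, -19.5, -0.6, 4.3, 0, 0, 0, 0, -24.5, -0.6, 5.4, 0, 0, 0, 0, -29.5, -0.6, 6.5, 0, 0, 0, 0, -33.6, -0.6, 7.4, 0, 0, 0, 0, -33.6, -0.6, 7.4, 0],
)

```text
time_s: 13.42
tool_pos: [0.6114, 0.0847, 0.2092]
tool_rot: [-0.462, 0.533, -0.529, 0.471]
force: [-1.1, -0.2, -2.1]
grip_width: 0.0428
```

>>> step_arm(
  moves=[0, 0, 0, 0, 0, 0, 0],
)

```text
time_s: 13.55
tool_pos: [0.6109, 0.0832, 0.2083]
tool_rot: [-0.463, 0.533, -0.53, 0.47]
force: [-0.5, -1.6, -0.7]
grip_width: 0.0427
```

```bash
python3 - <<'E'
from h import *
st=arm.state();print(st['tool_pos'],st['qd'].round(3),st['force'],st['grip_width'])
for p in([.612,.079,.2],[.612,.079,.15]):print(rel(p,-8))
for n in("scene","top"):
    f=grab_frame(n)
    x0,y0=(290,110) if n=="scene" else (230,130)
    cv2.imwrite("pics/c"+n+"7.png",cv2.resize(f["frame"][y0:y0+120,x0:x0+140,::-1],None,fx=5,fy=5))
    p=st['tool_pos']
    for nm,r,z in(("bot",.022,p[2]-.0484),("captop",.022,p[2]+.0266)):
        q=np.array([proj(f,[p[0]+r*np.cos(t),p[1]+r*np.sin(t),z]) for t in np.linspace(0,6.28,90)]);print(n,nm,((q.min(0)-[x0,y0])*5).round(),((q.max(0)-[x0,y0])*5).round())
E
```

```text
[0.61086429 0.08324606 0.20832258] [-0.023  0.018 -0.034 -0.007 -0.023  0.001  0.002] [-0.5073693  -1.55841488 -0.67456623] 0.04270390362754386
(array([-0.003,  0.01 , -0.012]), array([0.42, 0.83, 0.17]))
(array([-0.003,  0.01 , -0.012]), array([0.47, 5.83, 0.15]))
scene bot [270. 269.] [362. 321.]
scene captop [276. 135.] [371. 185.]
top bot [265. 203.] [375. 311.]
top captop [244. 155.] [364. 271.]
```

View pics/cscene7.png

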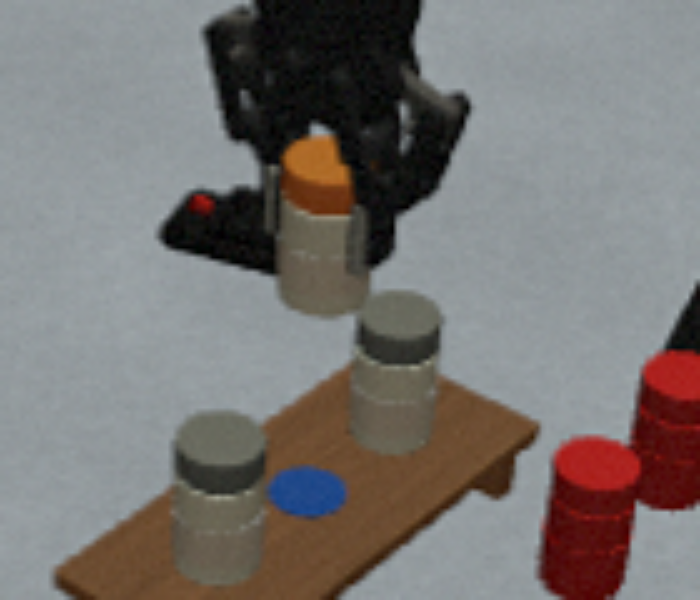

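View pics/ctop7.png

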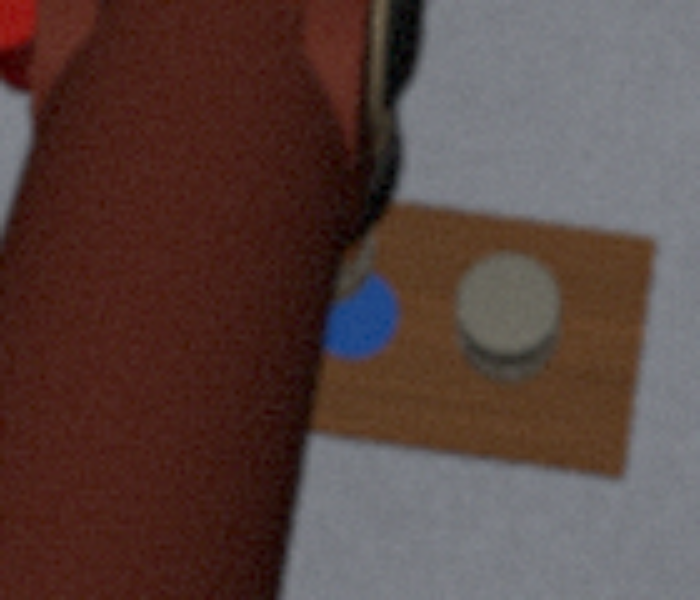

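>>> step_arm(
  moves=[0, 0.01, -0.006, 0.45, 0.8, 0.15, 0, 0, 0.01, -0.006, 0.45, 1.5, 0.15, 0, 0, 0.01, -0.006, 0.45, 1.5, 0.15, 0, 0, 0.01, -0.006, 0.45, 1.5, 0.15, 0, 0, 0.01, -0.006, 0.45, 1.5, 0.15, 0, 0, 0.01, -0.006, 0.45, 1.5, 0.15, 0],
)

```text
time_s: 14.4
tool_pos: [0.6119, 0.0795, 0.1936]
tool_rot: [-0.461, 0.535, -0.533, 0.466]
force: [0.2, 0.3, -1.4]
grip_width: 0.0422
```

```bash
python3 - <<'E'
from h import *
st=arm.state();print(st['tool_pos'],st['qd'].round(3),st['force'])
print(rel([.612,.079,.11],-8))
f=grab_frame("scene")
x0,y0=(290,110)
cv2.imwrite("pics/cs8.png",cv2.resize(f["frame"][y0:y0+120,x0:x0+140,::-1],None,fx=5,fy=5))
p=st['tool_pos']
for nm,r,z in(("bot",.022,p[2]-.0484),("captop",.022,p[2]+.0266)):
    q=np.array([proj(f,[p[0]+r*np.cos(t),p[1]+r*np.sin(t),z]) for t in np.linspace(0,6.28,90)]);print(nm,((q.min(0)-[x0,y0])*5).round(),((q.max(0)-[x0,y0])*5).round())
for d in((0,0),(-1.4,0),(-1.4,1.6)):print(onz(f,351+d[0],207.9+d[1],.041))
# grey jars check, their predicted outlines
for c in([.622,.1479],[.6026,.009]):
    q=np.array([proj(f,[c[0]+.022*np.cos(t),c[1]+.022*np.sin(t),.04]) for t in np.linspace(0,6.28,90)]);print("grey base",((q.min(0)-[x0,y0])*5).round(),((q.max(0)-[x0,y0])*5).round())
E
```

```text
[0.61185728 0.07946485 0.19363007] [ 0.    -0.    -0.001  0.001  0.     0.001 -0.001] [ 0.22513889  0.33731374 -1.44212079]
(array([-0.003, -0.   , -0.007]), array([ 0.1 ,  8.36, -0.01]))
bot [266. 299.] [358. 351.]
captop [272. 166.] [367. 216.]
[0.61145692 0.08276987 0.041     ]
[0.60850262 0.08077196 0.041     ]
[0.61183572 0.07519618 0.041     ]
grey base [344. 409.] [427. 460.]
grey base [168. 534.] [257. 592.]
```

View pics/cs8.png

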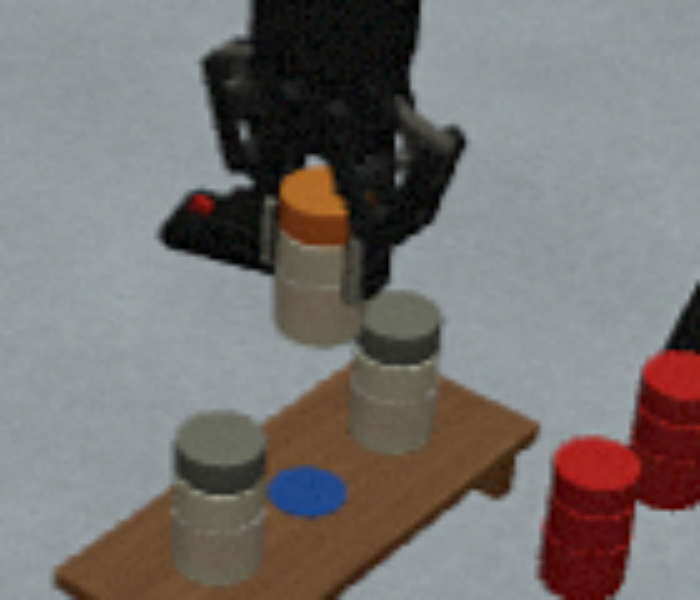

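The grey jars and the held jar show the same small scene-view offset, about (+6,-8) crop pixels. So the row and the tool agree to about 1 mm. The jar is above the dot and I'm descending.

>>> step_arm(
  moves=[0, 0, 0, 0.1, 1.5, 0, 0, 0, 0, 0, 0.1, 3.5, 0, 0, 0, 0, 0, 0.1, 5.5, 0, 0, 0, 0, 0, 0.1, 7.5, 0, 0, 0, 0, 0, 0.1, 9, 0, 0, 0, 0, 0, 0.1, 9.7, 0, 0, 0, 0, 0, 0.1, 9.7, 0, 0, 0, 0, 0, 0.1, 9.7, 0, 0],
)

```text
time_s: 15.45
tool_pos: [0.6127, 0.0791, 0.0973]
tool_rot: [-0.461, 0.534, -0.533, 0.467]
force: [-0.2, -0.0, -0.8]
grip_width: 0.0425
```

```bash
python3 - <<'E'
from h import *
st=arm.state();print(st['tool_pos'],st['qd'].round(3),st['force'])
print(rel([.612,.079,.0884],-8))
for n in("scene","top"):
    f=grab_frame(n)
    x0,y0=(290,110) if n=="scene" else (230,130)
    cv2.imwrite("pics/c"+n+"9.png",cv2.resize(f["frame"][y0:y0+120,x0:x0+140,::-1],None,fx=5,fy=5))
E
```

```text
[0.61266924 0.07905516 0.0973282 ] [-0.003 -0.006 -0.002 -0.003  0.001  0.002  0.   ] [-0.23307172 -0.02851056 -0.79930792]
(array([-0.005, -0.   , -0.008]), array([ 0.02,  0.89, -0.07]))
```

View pics/cscene9.png

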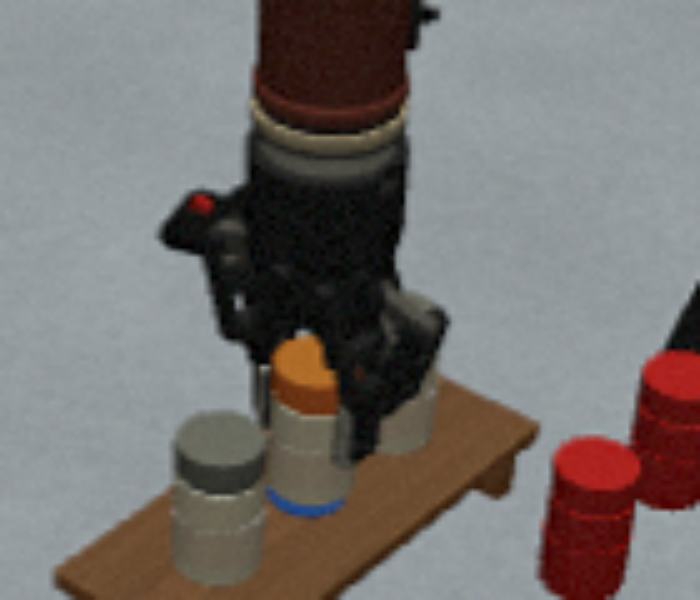

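View pics/ctop9.png

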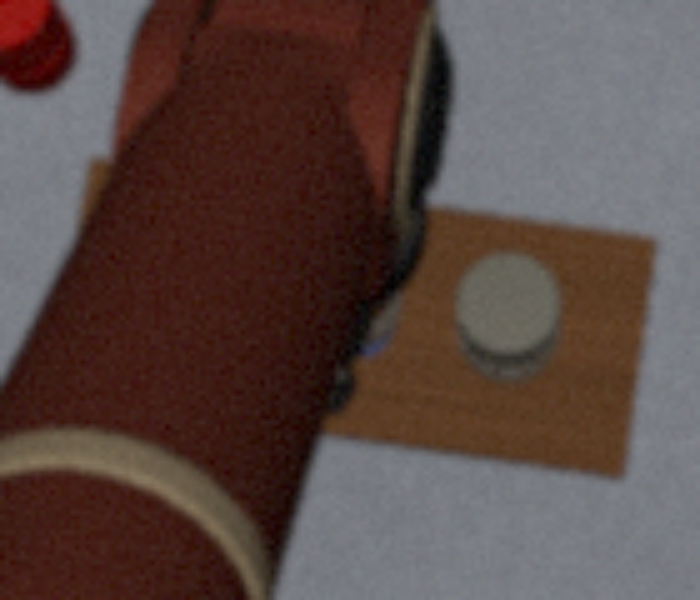

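```bash
python3 - <<'E'
from h import *
f=grab_frame("scene");g=f["frame"]
for y in(205,206,207,208): print(y,[tuple(int(c) for c in g[y,x]) for x in list(range(341,347))+list(range(358,365))])
import pickle;g=pickle.load(open("scene0.pkl","rb"))["frame"]
for y in(207,208): print(y,[tuple(int(c) for c in g[y,x]) for x in list(range(341,347))+list(range(356,363))])
E
```

```text
205 [(39, 40, 35), (76, 70, 57), (94, 78, 59), (90, 79, 63), (94, 88, 72), (102, 92, 79), (97, 87, 74), (93, 88, 74), (87, 80, 64), (104, 76, 52), (111, 78, 52), (114, 80, 53), (108, 75, 48)]
206 [(77, 73, 63), (88, 81, 63), (97, 76, 55), (96, 86, 68), (97, 94, 76), (97, 92, 78), (96, 90, 75), (95, 91, 77), (90, 78, 62), (103, 77, 51), (112, 78, 50), (107, 76, 46), (109, 78, 51)]
207 [(91, 89, 73), (89, 79, 63), (62, 67, 98), (91, 95, 95), (102, 96, 78), (103, 98, 81), (93, 87, 74), (91, 87, 73), (105, 83, 60), (109, 75, 47), (106, 75, 46), (112, 79, 52), (108, 80, 49)]
208 [(94, 88, 74), (96, 87, 67), (61, 65, 85), (39, 62, 106), (89, 88, 89), (102, 96, 76), (98, 95, 78), (95, 86, 68), (107, 79, 53), (107, 75, 47), (108, 77, 49), (105, 75, 47), (111, 78, 48)]
207 [(88, 85, 72), (91, 82, 64), (65, 68, 94), (33, 67, 127), (22, 67, 132), (32, 72, 136), (32, 71, 133), (25, 69, 134), (43, 71, 121), (95, 74, 73), (110, 78, 46), (106, 77, 50), (103, 73, 45)]
208 [(89, 83, 69), (91, 80, 60), (62, 64, 82), (33, 65, 124), (26, 67, 131), (38, 72, 136), (29, 69, 132), (28, 69, 135), (18, 65, 133), (92, 74, 89), (108, 75, 44), (101, 71, 45), (101, 69, 46)]
```

The jar (column 352.2) sits about 1 px right of the dot (351.0). I'll nudge it about 1 mm and set it down.

>>> step_arm(
  moves=[0, 0, 0, 0.07, 0.2, -0.1, 0, 0, 0, 0, 0.07, 0.4, -0.1, 0, 0, 0, 0, 0.07, 0.6, -0.1, 0, 0, 0, 0, 0.07, 0.75, -0.1, 0, 0, 0, 0, 0.07, 0.75, -0.1, 0, 0, 0, 0, 0.07, 0.75, -0.1, 0],
)

```text
time_s: 16.35
tool_pos: [0.6115, 0.0786, 0.0898]
tool_rot: [-0.461, 0.534, -0.533, 0.467]
force: [0.5, -0.5, -1.3]
grip_width: 0.0423
```

>>> step_arm(
  moves=[0, 0, 0, 0, 0.05, 0, 0, 0, 0, 0, 0, 0.1, 0, 0, 0, 0, 0, 0, 0.1, 0, 0],
)

```text
time_s: 16.73
tool_pos: [0.6115, 0.0786, 0.0888]
tool_rot: [-0.461, 0.534, -0.533, 0.467]
force: [0.2, -0.4, -2.2]
grip_width: 0.0426
```

>>> step_arm(
  moves=[0, 0, 0, 0, 0.05, 0, 0, 0, 0, 0, 0, 0.1, 0, 0, 0, 0, 0, 0, 0.1, 0, 0],
)

```text
time_s: 17.1
tool_pos: [0.6116, 0.0787, 0.0886]
tool_rot: [-0.461, 0.534, -0.533, 0.467]
force: [-2.2, 0.1, 4.9]
grip_width: 0.0424
```

>>> step_arm(
  moves=[0, 0, 0, 0, 0.05, 0, 0, 0, 0, 0, 0, 0.1, 0, 0, 0, 0, 0, 0, 0.1, 0, 0],
)

```text
time_s: 17.48
tool_pos: [0.6116, 0.0787, 0.0885]
tool_rot: [-0.461, 0.534, -0.533, 0.467]
force: [-1.7, 0.1, 7.7]
grip_width: 0.0423
```

The jar is seated (force +5 to +8 N at the shelf height). Releasing now.

>>> step_arm(
  moves=[0, 0, 0, 0, 0, 0, 0.45, 0, 0, 0, 0, 0, 0, 0.5, 0, 0, 0, 0, 0, 0, 0.6, 0, 0, 0, 0, 0, 0, 0.75, 0, 0, 0, 0, 0, 0, 0.9, 0, 0, 0, 0, 0, 0, 0.9, 0, 0, 0, 0, 0, 0, 0.9],
  force=20,
)

```text
time_s: 18.35
tool_pos: [0.6116, 0.0787, 0.0885]
tool_rot: [-0.46, 0.534, -0.533, 0.467]
force: [0.6, 0.9, -0.2]
grip_width: 0.0771
```

```bash
python3 - <<'E'
from h import *
st=arm.state();print(st['tool_pos'],st['force'],st['grip_width'])
f=grab_frame("scene");x0,y0=(290,110)
cv2.imwrite("pics/cs10.png",cv2.resize(f["frame"][y0:y0+120,x0:x0+140,::-1],None,fx=5,fy=5))
E
```

```text
[0.61162862 0.07866967 0.08852909] [ 0.55273634  0.90388895 -0.20305518] 0.07712433809695346
```

View pics/cs10.png

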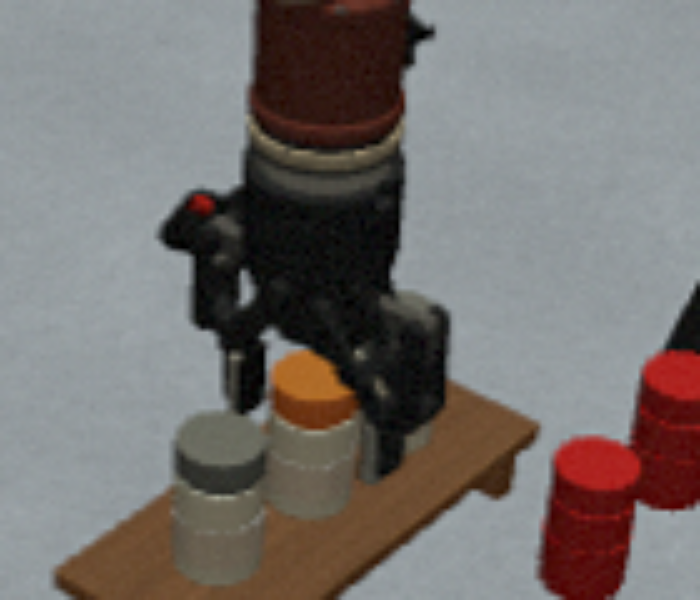

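The jar stands free, covering the dot at crop (312,480). I'm going straight up, then back clear of the top view.

>>> step_arm(
  moves=[0, 0, 0, 0, -1.5, 0, 0.9, 0, 0, 0, 0, -4, 0, 0.9, 0, 0, 0, 0, -7, 0, 0.9, 0, 0, 0, 0, -10, 0, 0.9, 0, 0, 0, 0, -14, 0, 0.9, 0, 0, 0, 0, -18, 0, 0.9, 0, 0, 0, 0, -18, 0, 0.9],
)

```text
time_s: 19.27
tool_pos: [0.6126, 0.0767, 0.2737]
tool_rot: [0.458, -0.532, 0.535, -0.47]
force: [0.5, 0.6, -0.3]
grip_width: 0.077
```

>>> step_arm(
  moves=[0, 0, 0, -5, 0, 0, 0.9, 0, 0, 0, -10, 0, -1, 0.9, 0, 0, 0, -15, 0, -2, 0.9, 0, 0, 0, -20, 0, -4, 0.9, 0, 0, 0, -25, 0, -6, 0.9, 0, 0, 0, -30, 0, -8, 0.9, 0, 0, 0, -30, 0, -8, 0.9, 0, 0, 0, -30, 0, -8, 0.9],
)

```text
time_s: 20.27
tool_pos: [0.5752, 0.3843, 0.2753]
tool_rot: [0.458, -0.532, 0.536, -0.469]
force: [-0.1, -0.7, -1.1]
grip_width: 0.0769
```

```bash
python3 - <<'E'
from h import *
import pickle
st=arm.state();print(st['tool_pos'],st['qd'].round(3),st['force'])
for n in("scene","top"):
    f=grab_frame(n);save(f,n+"11.png")
    g=pickle.load(open(n+"0.pkl","rb"))
    if n=="top":
        H=cv2.medianBlur(hsv(f),5);h,s,v=[H[...,i].astype(int) for i in range(3)]
        def near(m,x,y,r):
            k=np.zeros(m.shape,np.uint8);cv2.circle(k,(x,y),r,1,-1);return (m&(k>0)).astype(np.uint8)
        for x,y in((264,181),(332,190)):
            m=near((s<70)&(v<105)&(v>75),x,y,14);c=max(cv2.findContours(m,0,cv2.CHAIN_APPROX_NONE)[0],key=len);e=cv2.fitEllipse(c);print(e[0],onz(f,*e[0],.115).round(4))
        H=hsv(f);h,s,v=[H[...,i].astype(int) for i in range(3)]
        m=((h>8)&(h<20)&(s>180)&(v>100)).astype(np.uint8)
        ys,xs=np.nonzero(near(m>0,298,183,20));print(len(xs),onz(f,xs.mean(),ys.mean(),.115).round(4))
E
```

```text
[0.57519937 0.38425658 0.27526709] [ 0.03  -0.012  0.03   0.009 -0.001 -0.002 -0.   ] [-0.09278247 -0.7014258  -1.12744486]
(264.67926025390625, 180.57608032226562) [0.6222 0.1481 0.115 ]
(331.3587646484375, 190.2003173828125) [0.6023 0.0087 0.115 ]
327 [0.6134 0.0783 0.115 ]
```

View pics/scene11.png

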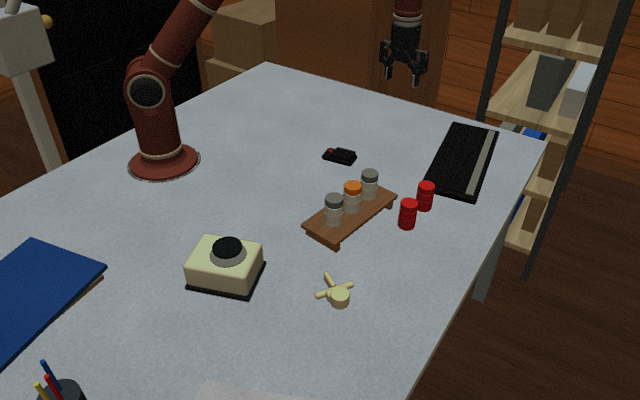

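View pics/top11.png

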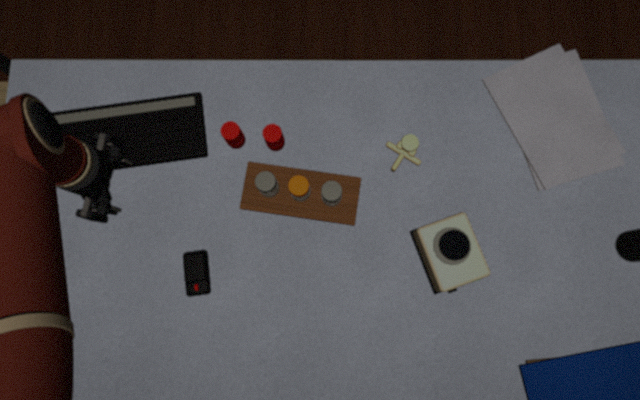

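The three jars are in a row: orange at top (298,186), grey at (265,181) and (331,190), neither grey jar moved. The orange cap is about 1.2 mm from the dot. I'll let the arm settle, then hand in.

>>> step_arm(
  moves=[0, 0, 0, 0, 0, 0, 0.9, 0, 0, 0, 0, 0, 0, 0.9, 0, 0, 0, 0, 0, 0, 0.9],
)

```text
time_s: 20.75
tool_pos: [0.5764, 0.3822, 0.276]
tool_rot: [0.457, -0.533, 0.537, -0.469]
force: [0.7, -0.5, -0.3]
grip_width: 0.0769
```

```bash
python3 -c "
from h import *
print(job_done(), arm.state()['time_s'])"
```

```text
the job is handed in; nothing more can be done
the job is handed in; nothing more can be done
```

The orange-capped jar was mixed and now stands upright on the shelf, centred on the blue dot to about 1 mm. I handed the job in at about 21 s.

- **Mixing:** I pressed the jar on the middle of the pad. The force jumped to about 20 N while the tool stopped moving, so the pad was on its stop. I kept it down for about 2.5 s.
- **Placing:** I lowered the jar until it rested on the shelf, let go, and backed the arm clear. In the top view its cap is 1.2 mm from where I measured the dot.
- **Other things:** The grey-capped jars measured within 0.4 mm of their starting positions. The mouse, the bone model and the red cans look unmoved in the last pictures.

**Disagreements:**
- **Cameras:** The two cameras differed by up to 4 mm on the dot. I went by the top view, which matched the midpoint between the grey jars and the position of the held jar.
- **Scene view:** Just before I lowered the jar it looked about 2 mm off the dot in this view, so I moved it about 1 mm.

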